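# Roll the hanging planter from its drip tray to its saucer and still it

## Task

Slide the planter's carriage along the rail by its wooden grip, so that the spout under the pot is dragged out over the lip of the white drip tray, and bring the pot to hang steady, centred over the terracotta saucer, for at least 3 seconds; then let go and leave it hanging still there. Take the swing out by moving the carriage: never touch the pot or its hanger, never let it swing wildly, and once the spout is out do not let it knock against the tray again. Leave the mug, mouse and stapler where they are.

Things in the scene. Friction and masses are not known exactly. Their poses are not given: they have to be found in the camera images.
- rail_stand: Fixed stand with a level round steel rail (14 mm thick, 620 mm long) along its own y axis, rail axis 285 mm above the desk. Origin on the desk straight below mid rail; z up. Dark posts stand 130 mm off the rail (on its +x side, away from the robot) at y = -300 and +300 mm; arms from them carry the rail's ends. Turned up to 0.15 rad about z.
- carriage (a joint): Carriage position along the rail in m: 0 at mid rail, growing towards the stand's +y; end stops at -0.25 and +0.25. The carriage weighs 0.35 kg, has about 4 N dry friction plus 3 N per m/s, and stays where it is left. It cannot turn or lift.
- grip (a point): Grasp point in the carriage's wooden grip: upright block, 28 mm across the rail, 30 mm along it, from the top of the black carriage body (60 mm along the rail, 36 mm wide, top 303 mm above the desk) up to 353 mm. The point is 335 mm above the desk, on the grip's axis, 50 mm straight above the rail axis. Axes as the stand's.
- planter: Metal pot with grass, 94 mm high, 96 mm wide, on a wire hanger. Swings freely, only along the rail, on pins in the carriage. Origin on the swing axis 298 mm above the desk; z from pot to pins (vertical at rest), x across the rail; turning positive about x moves the pot to the stand's +y. About 0.5 kg (0.35 to 0.7). Acts as a pendulum 0.213 m long, period 0.93 s, dies away over a minute.
- spout (a point): Centre of the dark ball-shaped drain spout (24 mm in diameter) under the pot, on its axis, 256 mm below the swing axis. When the pot hangs still the spout's centre is 42 mm and its lowest point 30 mm above the desk.
- tray: Fixed white drip tray, 174 mm long (y, along the rail), 128 mm wide. Origin on the desk at its middle, axes as the stand's. End lips: 8 mm round bars at y = -85 and +85 mm, tops 45 mm above the desk. The spout starts inside, below the lips: it catches on the +y lip and, when the carriage is some 85 mm past that lip (pot leaning about 0.35 rad), slips over and swings free.
- saucer: Fixed terracotta saucer, 112 mm in diameter, 8 mm high, under the rail's +y half. Origin on the desk at its centre, which is the target: it lies straight below the rail.
- mug: White mug, 80 mm wide, 90 mm high, on the desk; leave alone. Origin under its centre.
- mouse: Black computer mouse, 100 x 60 x 30 mm, on the desk; leave alone. Origin under its centre.
- stapler: Stapler, 130 x 36 x 50 mm, on the desk; leave alone. Origin under its centre.
There are look-alikes about, which are no part of the job. Of the things like the saucer, leave any that is purple or turquoise; of the rest the smaller one is meant.

How it is judged:
By the outcome, as a careful person would: the job done as asked, in the order asked, and still so for the second after the job is handed in, with the robot touching nothing.
It also fails if it takes over 42 s, if anything falls off the work surface, if the arm or the gripper's body presses on something with over 40 N, if the wrist force passes 120 N, or if a joint passes its speed limit or range.

## Robot

A 6-joint arm with a two-finger parallel gripper is mounted at the origin on the work surface. World frame = base frame: x ahead of the robot, y to its left, z up, the work surface at z = 0. Lengths are in mm, angles in degrees, forces in N, time in s.
With the tool pointing down it reaches from about 350 to 850 mm from the base axis. Payload 8.1 kg.
Tool frame: the origin (TCP) lies midway between the tips of the shut fingers; the grasp point (between the pads) lies 19 mm behind it (r.pinch_z is the distance from the TCP to the grasp point, in mm); z points along the fingers, y is the line along which they close (so a half turn about z gives the same grasp; the last joint's range is limited). The gripper opens to 85 mm and grips with 20 to 120 N. Pads are 22 mm wide; open, the fingers measure 114 mm over their backs; the gripper's body (76 mm by 85 mm) begins 54 mm behind the grasp point. The pads swing forward as they close: fully open they stand 13 mm farther back than shut.
Start: joints at [-76.398, 7.471, 85.268, -0, 87.261, -4.893], TCP at [190.354, -569.008, 196.292] pointing down, gripper open.
Joint ranges: [-169.43, 169.43], [-51.17, 129.36], [1.28, 143.12], [-76.62, 256.62], [0, 156.53], [-152.29, 152.29]. Speed limits (degrees/s): [136.94, 136.94, 159.86, 180, 180, 180].

## Interface

Orientations are given as [roll, pitch, yaw] about the fixed x, y, z axes, in that order (R = Rz(yaw) Ry(pitch) Rx(roll)).
In Python, from bench import r gives the robot as it stands.
- The arm moves only by the shell command python3 -m jog 'ROWS' [OPENING] [FORCE]. ROWS is JSON, one flat list of numbers, 6 for each row, row after row: the shift along the tool's x, y, z in m, then the turn, a rotation vector about the tool's x, y, z in rad. A call has 1 to 8 rows; each row is the pose to reach, as a shift and turn from the pose commanded when the call began, along the tool's axes at that moment; what a row does not reach only later rows make up. A row lasts 1/8 s, in which the tool goes at most 62.5 mm and 10.7 degrees, less where a joint would pass 70% of its speed; a pose out of reach is approached as far as the arm can. A call with a gripper value outside its range is refused whole. OPENING is the opening, from -1 (shut) to 1 (fully open), set as the call begins (- or left out, the last holds). The fingers move at their own pace and stop on an object; FORCE is the grip in N (left out, the last holds). Time passes only in rows, so rows that repeat a pose let the fingers close. It gives the time, the measured TCP pose, the force, the opening and the grip force at its end, in the units of the state.
- r.sense(): the state, without advancing time (a new reading comes with each control period).
- r.snapshot(name): name is "side" or "top"; returns a dict with "pixels" (384x512x3 uint8, red, green, blue), "range_z" (384x512 float32, mm along the optical axis (not along the pixel's ray), 0 where there is no reading), "K" (3x3 intrinsics, pixels), "rvec" (rotation vector, rad) and "tvec" (3), from world to camera coordinates, as OpenCV has them. Camera axes: x right, y down, z forward; pixel columns grow to the right and rows downward; lengths in mm; the calibration is good to about 2 mm. A picture is of the moment at which its call begins.
- r.hand_in(): hands the job in; it is judged then, once.
Trained networks look in a picture, given as the dict that the camera call returned (one of the last four; its "shot" number tells which), for a name from the list of things; names that differ only in an ending like _2 or _b are one class to them, and where a whole thing is asked for, a point or a joint stands for the part that bears it (a point fixed in the world has none). Each returns a list of dicts, best first, with "score" (0 to 1); they miss things now and then, are a little off and sometimes report something else, mostly with a low value. They report only what shows in the picture. A call takes as long as a camera call. They do not tell look-alikes from the thing itself.
- r.look_for(picture, target): "bbox" ([left, top, right, bottom] in pixels, round what is visible of it).
- r.outline_of(picture, target): "region" (384x512 bool, what is visible of it) and "bbox" ([left, top, right, bottom] in pixels, round what is visible of it).
The state is a dict: "time": time; "joint_pos": joint angles; "qd": joint speeds; "joint_efforts": joint torques, N m; "tool_pos": TCP position; "tcp_rot": TCP orientation; "ft_force": force on the tool from outside, world axes, zero at the start; "wrist_torque": the same for the moment, N m; "finger_gap": finger opening in mm; "grip_force": force on a finger pad.
Only numpy, scipy, OpenCV 4.12 (cv2) and the standard library are available. Lean on these libraries where they do the work, as an engineer would, in place of code of your own. Each camera call takes 0.05 s, during which the arm holds its last target. There are 200 camera calls.

## Working session

There is one attempt and no reset: what is moved stays moved. The work goes in short steps, Python scripts to look and compute and a shell command to move; the robot and the scene stay as the last step left them, time stands still between calls to the robot, and variables do not carry over. Pictures are saved under pics/ and viewed, at most 10 in all, crops included, and the job is handed in when it is done.

```bash
mkdir -p pics; ls
cat > h.py <<'E'
import numpy as np, cv2
from bench import r
def w(p,m):
    v,u=np.nonzero(m&(p["range_z"]>0)); z=p["range_z"][v,u]
    K=p["K"]; R=cv2.Rodrigues(np.array(p["rvec"]))[0]
    c=np.stack([(u-K[0,2])/K[0,0]*z,(v-K[1,2])/K[1,1]*z,z],1)
    return (c-np.array(p["tvec"]).ravel())@R
E
python3 - <<'E'
from h import *
np.set_printoptions(suppress=True,precision=1)
for n in ("side","top"):
    p=r.snapshot(n); cv2.imwrite(f"pics/{n}.png",p["pixels"][...,::-1])
    for t in ("saucer","grip","tray","planter","rail_stand","mug","mouse","stapler","spout"):
        for d in r.outline_of(p,t)[:4]:
            q=w(p,d["region"])
            if len(q)<5: continue
            print(n,t,round(d["score"],2),d["bbox"],len(q),np.median(q,0),np.percentile(q,2,0),np.percentile(q,98,0),p["pixels"][d["region"]].mean(0))
print(r.sense())
E
```

```text
pics
side saucer 0.92 [147.5, 204.9, 186.0, 235.3] 899 [846.8  34.7   8.7] [777.7 -30.2   2.2] [909.6 100.5  16.3] [194.2 105.7  67.7]
side saucer 0.92 [320.9, 301.6, 383.6, 346.9] 2062 [231.2 441.9   8.4] [160.8 369.8   2.1] [302.8 513.3  15.8] [131.1  73.2 144.3]
side saucer 0.86 [224.3, 242.6, 259.1, 264.3] 653 [561.5 179.5   6.8] [509.9 129.8   0.8] [610.3 229.1  13.4] [179.1 103.8  70.8]
side saucer 0.75 [228.7, 278.3, 265.8, 305.4] 824 [530.2 325.8   6.5] [479.1 275.4  -0.1] [579.4 376.7  12.7] [ 63.9 160.9 145. ]
side grip 0.81 [230.8, 111.8, 258.7, 191.1] 934 [ 569.1 -130.9  141.5] [ 528.1 -589.5    5.4] [ 629.1 -101.9  353.8] [113.5 107.2  93.8]
side tray 0.97 [227.7, 170.2, 259.7, 204.2] 772 [ 568.2 -143.7   13.6] [ 515.8 -256.2    0.4] [644.6 -73.8 102.4] [152.4 143.8 130.2]
side planter 0.72 [228.2, 128.3, 256.8, 190.7] 795 [ 573.7 -135.8  135.8] [ 528.  -507.9   -0.4] [ 662.1 -101.2  279.2] [126.5 125.9 110.5]
side rail_stand 0.92 [183.1, 108.1, 257.8, 291.9] 3778 [669.6 -48.9 119.2] [ 538.4 -310.7    3.3] [733.3 338.1 332.3] [109.  103.3  93. ]
side mug 0.74 [287.9, 257
[... 1919 characters left out ...]
17.5   36.7] [52.6 54.  49.8]
top stapler 0.5 [241.2, 225.2, 269.7, 246.8] 250 [369.   45.7  45.3] [327.5  -8.6   5.5] [410.3  95.9  52.9] [86.4 87.1 81.9]
top spout 0.81 [289.2, 172.8, 315.3, 198.4] 304 [ 557.5 -132.4  138.7] [ 522.6 -186.5   42.3] [618.8 -98.9 298.2] [95.3 98.2 88.2]
{'time': 1.0, 'joint_pos': array([-76.4,   7.5,  85.3,   0. ,  87.3,  -4.9]), 'qd': array([ 0.1, -0. ,  0.1,  0.1,  0. ,  0. ]), 'joint_efforts': array([  0. , -56.9, -50.1,   0. ,   0. ,   0. ]), 'tool_pos': array([ 190.4, -569. ,  196.3]), 'tcp_rot': array([-180. ,   -0. ,   18.5]), 'ft_force': array([0.1, 0.5, 0.6]), 'wrist_torque': array([-0., -0.,  0.]), 'grip_force': 0.0, 'finger_gap': 85.19427365605904}
```

```bash
python3 -c "
import cv2,numpy as np
a=cv2.imread('pics/side.png');b=cv2.imread('pics/top.png');c=cv2.resize(np.vstack([a,b]),(400,600));cv2.imwrite('pics/both.png',c)"
```

```text
(no output)
```

View pics/side.png

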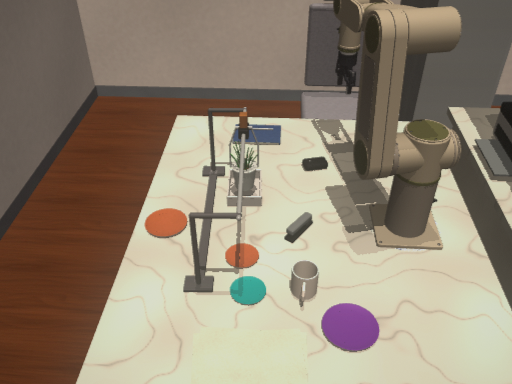

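View pics/top.png

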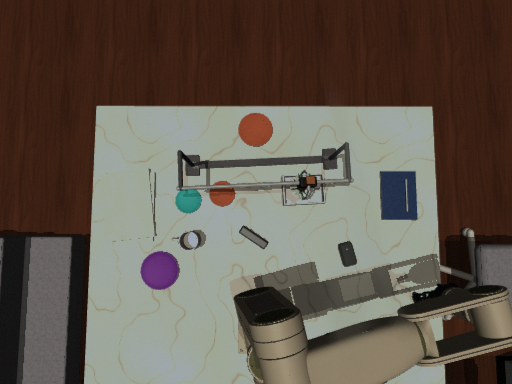

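Both views show the saucer candidates: terracotta at side (242,256) / top (222,194), which is the small one under the rail. The large terracotta one lies behind the rail. The wooden grip is at side (243,122) / top (311,181). Next I'll fit the rail, grip and saucer.

```bash
cat > fit.py <<'E'
from h import *
np.set_printoptions(suppress=True,precision=2)
for n in ("side","top"):
    p=r.snapshot(n); full=np.ones((384,512),bool)
    hsv=cv2.cvtColor(p["pixels"],cv2.COLOR_RGB2HSV)
    P=w(p,full); idx=np.nonzero(p["range_z"].ravel()>0)[0]
    H=hsv.reshape(-1,3)[idx].astype(int); 
    # rail
    m=(abs(P[:,2]-288)<9)&(P[:,0]>480)&(P[:,0]<620)&(abs(P[:,1])<330)
    q=P[m]; q=q[(q[:,1]>-90)|(q[:,1]<-200)]
    for _ in range(4):
        c=np.polyfit(q[:,1],q[:,0],1); e=q[:,0]-np.polyval(c,q[:,1]); q=q[abs(e)<8]
    print(n,"rail x=",c,"yaw",-np.degrees(np.arctan(c[0])),len(q),q[:,1].min(),q[:,1].max(),np.median(q[:,2]))
    m=(P[:,2]>310)&(P[:,2]<365)&(P[:,0]>500)&(P[:,0]<640)&(abs(P[:,1]+140)<80)
    q=P[m]; t=q[q[:,2]>347]
    print(" grip",len(q),q.min(0),q.max(0),"top",len(t),t.mean(0),t.min(0),t.max(0))
    red=(H[:,0]<14)&(H[:,1]>110)
    m=red&(P[:,2]<18)&(abs(P[:,0]-555)<75)&(abs(P[:,1]-180)<75)
    mm=np.zeros(384*512,np.uint8); mm[idx[m]]=1
    q=P[m]; 
    (cx,cy),rad=cv2.minEnclosingCircle(q[:,:2].astype(np.float32))
    h=cv2.convexHull(q[:,:2].astype(np.float32))[:,0]
    A=np.c_[2*h,np.ones(len(h))]; s=np.linalg.lstsq(A,(h**2).sum(1),rcond=None)[0]
    print(" saucer",len(q),q.mean(0),"mec",cx,cy,rad,"hullfit",s[:2],np.sqrt(s[2]+s[:2]@s[:2]))
    for pl in (P[(abs(P[:,2]-332)<25)&(P[:,0]>600)],):
        for sgn in (-1,1):
            k=pl[(pl[:,1]*sgn>200)&(pl[:,0]>650)]
            if len(k): print(" post",k.mean(0),len(k))
E
python3 fit.py
```

```text
side rail x= [ -0.03 571.96] yaw 1.6987651173004201 170 -299.80975152317995 315.93278429949555 291.99792234673896
 grip 121 [ 562.83 -160.33  310.95] [ 590.34 -123.29  361.3 ] top 44 [ 577.48 -139.16  353.66] [ 564.51 -159.34  347.1 ] [ 590.34 -123.82  361.3 ]
 saucer 631 [559.96 180.03   6.65] mec 559.702392578125 179.63294982910156 56.86461639404297 hullfit [559.9  180.59] 55.181219988896004
 post [ 2025.33 -1397.98   323.1 ] 79
top rail x= [ -0.04 566.65] yaw 2.395723629544274 360 -307.6196944513006 321.5379304549215 290.6722705954139
 grip 95 [ 557.56 -158.    310.14] [ 584.76 -129.08  358.34] top 70 [ 572.25 -144.21  351.99] [ 557.84 -158.    347.24] [ 584.76 -130.59  358.34]
 saucer 423 [550.16 181.39   4.69] mec 557.5407104492188 181.8543243408203 55.67741394042969 hullfit [556.27 181.89] 54.24338461330762
```

```bash
cat >> h.py <<'E'
from scipy.spatial.transform import Rotation as Ro
def to(pos,yaw,s=None):
    s=s or r.sense(); R=Ro.from_euler("xyz",s["tcp_rot"],degrees=True)
    d=R.inv().apply(np.array(pos)-s["tool_pos"])/1000
    return np.round(np.r_[d,(R.inv()*Ro.from_euler("xyz",[180,0,yaw],degrees=True)).as_rotvec()],4).tolist()
E
python3 -c "
from h import *
print(to([190,-569,400],18.5));print(to([573.5,-142,400],2.1))
print(to([573.5,-142,316],2.1))"
```

```text
[-0.0003, -0.0001, -0.2037, 0.0, -0.0, -0.0001]
[0.4988, -0.2834, -0.2037, 0.0, -0.0, 0.2862]
[0.4988, -0.2834, -0.1197, 0.0, -0.0, 0.2862]
```

```bash
python3 -m jog '[0,0,-0.06,0,0,0, 0,0,-0.12,0,0,0, 0.05,-0.028,-0.16,0,0,0.06, 0.10,-0.057,-0.19,0,0,0.12, 0.154,-0.088,-0.2037,0,0,0.2, 0.208,-0.118,-0.2037,0,0,0.286, 0.262,-0.148,-0.2037,0,0,0.286, 0.316,-0.179,-0.2037,0,0,0.286]' 1
python3 -c "
from h import *
print(to([573.5,-142,400],2.1))"
```

```text
time: 2.1
tool_pos: [428.4, -304.0, 400.2]
tcp_rot: [180.0, -0.0, 2.1]
ft_force: [0.3, -0.1, -0.4]
finger_gap: 85.3
grip_force: 0.0
[0.1509, -0.1566, 0.0003, 0.0005, -0.0006, -0.0001]
```

```bash
python3 -m jog '[0.04,-0.041,0,0,0,0, 0.08,-0.082,0,0,0,0, 0.115,-0.118,0,0,0,0, 0.14,-0.145,0,0,0,0, 0.146,-0.152,0,0,0,0, 0.146,-0.152,0,0,0,0]'
python3 - <<'E'
from h import *
p=r.snapshot("side"); a=p["pixels"][60:220,180:340,::-1]; q=r.snapshot("top"); b=q["pixels"][120:280,230:390,::-1]
cv2.imwrite("pics/g1.png",cv2.resize(np.hstack([a,b]),(800,400)))
print(to([573.5,-142,316],2.1))
E
```

```text
time: 2.85
tool_pos: [567.6, -148.3, 399.8]
tcp_rot: [180.0, 0.0, 2.2]
ft_force: [-0.2, 0.2, -0.3]
finger_gap: 85.3
grip_force: 0.0
[0.0067, -0.0072, 0.0841, 0.0004, 0.0, -0.0009]
```

View pics/g1.png

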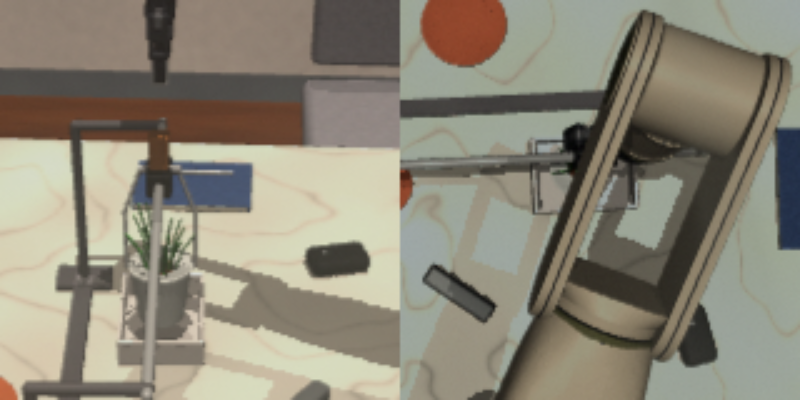

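The side view shows the open fingers straight above the wooden grip (crop 160,150). I'll descend.

```bash
python3 -c "
from h import *
print(r.sense()['tool_pos'],r.sense()['time'])"
python3 -m jog '[0,0,0.03,0,0,0, 0,0,0.055,0,0,0, 0,0,0.075,0,0,0, 0,0,0.084,0,0,0, 0,0,0.084,0,0,0, 0,0,0.084,0,0,0]'
python3 - <<'E'
from h import *
p=r.snapshot("side"); a=p["pixels"][90:190,190:290,::-1]
cv2.imwrite("pics/g2.png",cv2.resize(a,(600,600),interpolation=cv2.INTER_CUBIC))
print(to([573.5,-142,316],2.1))
E
```

```text
[ 567.10515079 -149.35753659  400.15275167] 2.95
time: 3.7
tool_pos: [567.9, -148.9, 317.3]
tcp_rot: [180.0, -0.1, 2.1]
ft_force: [1.3, 0.7, 0.4]
finger_gap: 85.3
grip_force: 0.0
[0.0057, -0.0065, 0.0014, 0.0008, -0.0018, -0.0002]
```

View pics/g2.png

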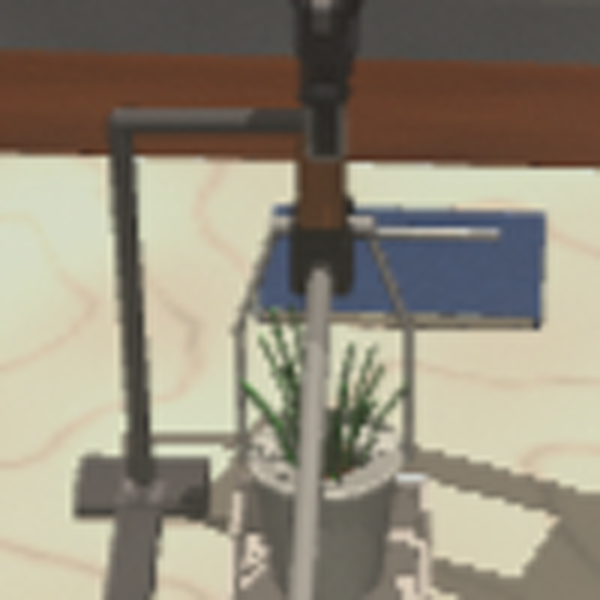

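The near finger (326,130) sits in front of the grip (322,190), about 2 mm off towards the robot. I'll nudge it and close.

```bash
python3 -m jog '[0.003,-0.005,0.001,0,0,0, 0.003,-0.005,0.001,0,0,0]'
python3 -m jog '[0,0,0,0,0,0, 0,0,0,0,0,0, 0,0,0,0,0,0, 0,0,0,0,0,0, 0,0,0,0,0,0]' -1 60
python3 - <<'E'
from h import *
print(r.sense()['joint_pos'],r.sense()['wrist_torque'])
E
python3 fit.py | grep -E "rail|grip|sauc"
```

```text
time: 4.0
tool_pos: [570.8, -142.7, 315.3]
tcp_rot: [-180.0, -0.0, 2.1]
ft_force: [-0.0, -0.5, 0.1]
finger_gap: 85.3
grip_force: 0.0
time: 4.62
tool_pos: [570.5, -143.5, 315.5]
tcp_rot: [180.0, -0.0, 2.1]
ft_force: [-1.6, -0.1, 4.5]
finger_gap: 26.6
grip_force: 59.0
[-1.91022335e+01  4.61883233e+00  7.60115209e+01 -1.46508387e-02
  9.93274802e+01  6.87942342e+01] [-0.18138622  0.21827086  0.03184017]
side rail x= [ -0.02 570.39] yaw 1.293402233430816 185 -89.21033892788154 315.33173436240463 291.8192396581627
 grip 108 [ 563.3  -158.07  311.01] [ 590.21 -118.65  364.94] top 30 [ 577.45 -128.34  355.74] [ 564.02 -154.31  347.78] [ 590.21 -118.65  364.94]
 saucer 631 [559.78 180.15   6.64] mec 561.06005859375 181.04478454589844 57.47128677368164 hullfit [560.07 181.05] 54.904269347613834
top rail x= [ -0.02 562.98] yaw 1.1376717614378244 265 -89.81997034374669 314.6001225340381 290.10513179533234fit.py:16: RuntimeWarning: Mean of empty slice.
  print(" grip",len(q),q.min(0),q.max(0),"top",len(t),t.mean(0),t.min(0),t.max(0))
  ret = um.true_divide(
Traceback (most recent call last):
  File "fit.py", line 16, in <module>
    print(" grip",len(q),q.min(0),q.max(0),"top",len(t),t.mean(0),t.min(0),t.max(0))
                                                                  ~~~~~^^^
ValueError: zero-size array to reduction operation minimum which has no identity
```

```bash
python3 -m jog '[0,-0.005,0,0,0,0, 0,-0.015,0,0,0,0, 0,-0.028,0,0,0,0, 0,-0.042,0,0,0,0, 0,-0.056,0,0,0,0, 0,-0.068,0,0,0,0, 0,-0.076,0,0,0,0, 0,-0.08,0,0,0,0]'
python3 - <<'E'
from h import *
p=r.snapshot("side"); s=r.sense()
print(s['ft_force'],s['tool_pos'],s['wrist_torque'],s['time'])
np.set_printoptions(suppress=True,precision=1)
R=cv2.Rodrigues(np.array(p["rvec"]))[0]; print("cam",-R.T@np.array(p["tvec"]).ravel())
a=p["pixels"][90:230,190:290,::-1]
cv2.imwrite("pics/d1.png",cv2.resize(a,(420,588),interpolation=cv2.INTER_CUBIC))
E
```

```text
time: 5.72
tool_pos: [566.6, -63.4, 315.5]
tcp_rot: [179.9, 0.1, 2.1]
ft_force: [-6.7, -3.9, 6.4]
finger_gap: 26.3
grip_force: 59.6
[-7.57569815 -3.07721182  6.29013184] [566.57025935 -63.01761825 315.4622876 ] [-0.52009307  1.1455954   0.05931137] 5.775
cam [ 443.4 1328.9 1172.3]
```

View pics/d1.png

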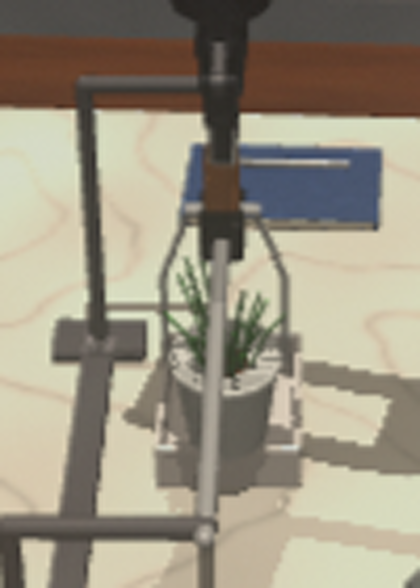

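The carriage is at y = -63 and the pot leans back with the spout held at the tray's near lip, still inside. Next is an angle measurement from depth.

```bash
cat >> h.py <<'E'
def ang(p,s,save=None):
    "pot angle (rad) about the pins from the side depth picture"
    P=w(p,np.ones((384,512),bool)); c=s["tool_pos"]; ps=np.radians(2.5)
    d=P-[c[0]+1,c[1],298]; x=d[:,0]*np.cos(ps)+d[:,1]*np.sin(ps); y=-d[:,0]*np.sin(ps)+d[:,1]*np.cos(ps); z=d[:,2]
    g=(abs(x)<34)&(z<-110)&(z>-250)&(abs(y)<190); x,y,z=x[g],y[g],z[g]
    best=(9,)
    for t in np.arange(-.6,.6,.005):   # +t moves pot to +y: axis dir (sin t,-cos t)
        Y=y*np.cos(t)+z*np.sin(t); Z=-y*np.sin(t)+z*np.cos(t)
        k=(Z<-162)&(Z>-235)
        rad=48-10*(-150-Z)/94; e=np.minimum(abs(Y-np.sqrt(np.maximum(rad**2-x**2,0))),15)
        if k.sum()<60: continue
        best=min(best,(e[k].mean(),t,k.sum()))
    return best
E
python3 - <<'E'
from h import *
for i in range(2):
    p=r.snapshot("side"); s=r.sense(); print(s['time'],ang(p,s),s['ft_force'])
P=w(p,np.ones((384,512),bool))
for n,b in (("tray",None),):
    for q in (p,r.snapshot("top")):
        for d in r.outline_of(q,n)[:1]:
            c=w(q,d["region"]); c=c[(c[:,2]>36)&(c[:,2]<50)&(abs(c[:,0]-570)<70)]; print(len(c),c.min(0),c.max(0))
E
```

```text
5.825 (np.float64(6.374262352005418), np.float64(-0.1699999999999996), np.int64(228)) [-7.59623414 -1.43699583  7.12075959]
5.875 (np.float64(6.5729895257403), np.float64(-0.1649999999999996), np.int64(228)) [-6.46828779 -2.07512385  6.45342947]
111 [ 513.10158096 -237.36153688   36.12017685] [639.7921061  -71.36358253  49.38709093]
40 [ 507.27623693 -190.59307838   36.79912097] [524.07715901 -80.82481202  48.14722004]
```

```bash
python3 -m jog '[-0.001,-0.005,0,0,0,0, -0.001,-0.014,0,0,0,0, -0.002,-0.025,0,0,0,0, -0.002,-0.035,0,0,0,0, -0.002,-0.042,0,0,0,0, -0.002,-0.045,0,0,0,0]'
python3 - <<'E'
from h import *
p=r.snapshot("side"); s=r.sense(); print(s['time'],ang(p,s),s['ft_force'],s['tool_pos'])
E
```

```text
time: 6.78
tool_pos: [564.2, -18.4, 315.5]
tcp_rot: [180.0, -0.1, 2.1]
ft_force: [1.6, -4.4, 5.5]
finger_gap: 26.8
grip_force: 59.4
6.825 (np.float64(7.3989473658230125), np.float64(-0.32999999999999974), np.int64(201)) [ 2.35947223 -2.36862663  6.37726557] [564.2185718  -18.12311675 315.52175761]
```

```bash
python3 -m jog '[0,-0.005,0,0,0,0, 0,-0.01,0,0,0,0]'
cat > m.py <<'E'
from h import *
p=r.snapshot("side"); s=r.sense(); print(s['time'],ang(p,s),s['ft_force'],s['tool_pos'])
E
python3 m.py
```

```text
time: 7.08
tool_pos: [563.8, -8.8, 315.5]
tcp_rot: [179.9, -0.1, 2.1]
ft_force: [0.6, -5.0, 5.4]
finger_gap: 26.5
grip_force: 59.5
7.125 (np.float64(7.395205038352279), np.float64(-0.35499999999999976), np.int64(194)) [ 1.06967869 -3.80648677  5.4879057 ] [563.74525965  -8.13050656 315.49899249]
```

```bash
python3 -m jog '[0,-0.004,0,0,0,0, 0,-0.008,0,0,0,0]'
python3 m.py
```

```text
time: 7.38
tool_pos: [563.4, -0.8, 315.5]
tcp_rot: [180.0, -0.0, 2.1]
ft_force: [0.8, -5.9, 5.5]
finger_gap: 26.5
grip_force: 59.5
7.425 (np.float64(8.074276862087286), np.float64(-0.3749999999999998), np.int64(200)) [-0.0981653  -3.73290668  6.36416165] [ 5.63359054e+02 -2.82748321e-01  3.15517290e+02]
```

```bash
python3 -m jog '[0,-0.004,0,0,0,0, 0,-0.008,0,0,0,0]'
python3 m.py
```

```text
time: 7.68
tool_pos: [563.0, 7.2, 315.5]
tcp_rot: [180.0, -0.0, 2.1]
ft_force: [0.2, -5.5, 5.9]
finger_gap: 26.3
grip_force: 59.6
7.725 (np.float64(7.457459481676314), np.float64(-0.36499999999999977), np.int64(194)) [ 0.26079995 -4.28754474  5.4645259 ] [562.96985987   7.66238619 315.4787468 ]
```

```bash
python3 -m jog '[0,-0.003,0,0,0,0, 0,-0.006,0,0,0,0]'
python3 m.py
```

```text
time: 7.98
tool_pos: [562.7, 13.4, 315.5]
tcp_rot: [180.0, -0.0, 2.1]
ft_force: [0.0, -3.4, 5.3]
finger_gap: 26.4
grip_force: 59.6
8.025 (np.float64(4.5539628215551256), np.float64(0.1750000000000007), np.int64(280)) [-0.31303077 -2.28843046  6.0596453 ] [562.62083107  13.89759077 315.43193533]
```

```bash
cat > plan.py <<'E'
import numpy as np
from scipy.optimize import least_squares
L,g,tau,dt=0.213,9.81,0.015,0.0025
def sim(rows,th,om,y0=0.,v0=0.):
    "rows: cumulative m; returns arrays t,y,th,om"
    c0=y0; y=y0; v=v0; out=[]; n=round(.125/dt); prev=0.
    for x in rows:
        for i in range(n):
            c=prev+(x-prev)*(i+1)/n
            vn=(c-y)/tau; vn=v+(vn-v)*(1-np.exp(-dt/0.01))
            a=(vn-v)/dt; v=vn; y+=v*dt
            om+=dt*(-g*np.sin(th)-a*np.cos(th))/L; th+=dt*om; out.append((y,th,om,v))
        prev=x
    return np.array(out)
def plan(D,th,om,n=8,hold=1,w=.02):
    def full(u): return np.r_[u,np.full(hold,D)]
    def f(u):
        o=sim(np.r_[full(u),D,D],th,om); e=o[-1]
        d=np.diff(np.r_[0,full(u)])
        return np.r_[10*e[1],10*e[2]/6.8,w*np.diff(np.r_[0,d,0])/.02,5*np.maximum(np.abs(d)-.05,0)/.01,20*np.maximum(np.abs(o[:,1])-max(.38,abs(th)),0)/20]
    s=least_squares(f,np.linspace(0,D,n-hold+1)[1:]); o=sim(np.r_[full(s.x),D,D],th,om)
    return np.round(full(s.x),3),o
E
cat > go.py <<'E'
from h import *; from plan import *
import sys
p=r.snapshot("side"); s=r.sense(); a=ang(p,s); print(s['time'],a,s['tool_pos'])
E
python3 go.py
```

```text
8.075 (np.float64(4.784973689062182), np.float64(0.2550000000000008), np.int64(309)) [562.63939495  13.88401116 315.4540098 ]
```

Run:
```python
from plan import *
for th in (.315,.29,.34):
    rows,o=plan(.166,th,.7)
    print(rows,o[:,1].min(),o[:,1].max(),o[-1],(o[:,0]+.256*np.sin(o[:,1])).min())
R=plan(.166,.315,.7)[0]
for th,om in ((.28,.7),(.35,.7),(.315,.4),(.315,1.)): o=sim(np.r_[R,R[-1],R[-1]],th,om); print(np.hypot(o[-1,1],o[-1,2]/6.8),(o[:,0]+.256*np.sin(o[:,1])).min())
```

```text
[0.03  0.062 0.08  0.084 0.088 0.105 0.137 0.166] -0.2643909786823621 0.31979000576048 [ 1.66000007e-01 -1.11462503e-05 -3.16193048e-04 -1.03760850e-06] 0.012629453956346112
[0.029 0.061 0.079 0.085 0.09  0.107 0.138 0.166] -0.24824694408845205 0.29495078945515973 [ 1.66000007e-01 -1.02879579e-05 -2.98545920e-04 -9.94827372e-07] 0.01576211727095521
[0.031 0.064 0.081 0.083 0.086 0.103 0.135 0.166] -0.2804587766810679 0.34463128629718476 [ 1.66000008e-01 -1.19590770e-05 -3.34111097e-04 -1.08026979e-06] 0.009491974336008763
0.03435207661271914 0.01908338831566541
0.03711414815522091 0.005759453358306008
0.041711722076526056 0.005504234990454229
0.04500815543122357 0.018481658311603297
```

```bash
python3 -m jog '[0,-0.03,0,0,0,0, 0,-0.062,0,0,0,0, 0,-0.08,0,0,0,0, 0,-0.084,0,0,0,0, 0,-0.088,0,0,0,0, 0,-0.105,0,0,0,0, -0.001,-0.137,0,0,0,0, -0.001,-0.166,0,0,0,0]'
for i in 1 2 3 4; do python3 m.py; done
```

```text
time: 9.07
tool_pos: [554.4, 179.9, 315.5]
tcp_rot: [180.0, 0.1, 2.1]
ft_force: [-4.8, -5.4, 7.9]
finger_gap: 26.2
grip_force: 60.0
9.125 (np.float64(5.431055511553182), np.float64(-0.04999999999999949), np.int64(365)) [-5.21385855  2.94894274  7.81300424] [554.23456202 183.56274766 315.45361803]
9.175 (np.float64(5.954363979961676), np.float64(-0.04999999999999949), np.int64(376)) [-5.08226711  3.75871484  7.82268803] [554.27205341 182.82279938 315.47872195]
9.225 (np.float64(5.745168512905701), np.float64(-0.044999999999999485), np.int64(369)) [-5.1473799   3.14387232  7.97266478] [554.29329353 182.23665406 315.44129446]
9.275 (np.float64(5.8560783993909675), np.float64(-0.03999999999999948), np.int64(388)) [-4.62406977  2.61751307  7.3421103 ] [554.31433608 181.84015111 315.47061935]
```

```bash
for i in 1 2 3 4 5 6 7 8; do python3 m.py|cut -c1-100; done; python3 -m jog '[0,0,0,0,0,0, 0,0,0,0,0,0]'|head -2; for i in 1 2 3; do python3 m.py; done; python3 fit.py 2>/dev/null| grep -E "rail|grip|sauc"
```

```text
9.325 (np.float64(5.656978008742658), np.float64(-0.034999999999999476), np.int64(387)) [-5.00777638
9.375 (np.float64(5.6380265010551955), np.float64(-0.02999999999999947), np.int64(389)) [-5.28782151
9.425 (np.float64(5.732633307129903), np.float64(-0.019999999999999463), np.int64(392)) [-5.07026888
9.475 (np.float64(5.664335340723572), np.float64(-0.014999999999999458), np.int64(385)) [-5.68982855
9.525 (np.float64(5.708170158305271), np.float64(-0.004999999999999449), np.int64(384)) [-5.12694466
9.575 (np.float64(5.455207410784719), np.float64(-0.004999999999999449), np.int64(387)) [-5.5548729 
9.625 (np.float64(5.456919742066549), np.float64(-0.004999999999999449), np.int64(378)) [-5.30433312
9.675 (np.float64(5.431712120217999), np.float64(-0.009999999999999454), np.int64(387)) [-5.35755649
time: 9.93
tool_pos: [554.4, 181.2, 315.4]
9.975 (np.float64(5.836167513548692), np.float64(-0.044999999999999485), np.int64(383)) [-4.52544923  3.38238454  7.29407017] [554.33342622 181.18398718 315.47963513]
10.025 (np.float64(5.689204874247149), np.float64(-0.044999999999999485), np.int64(371)) [-4.95238404  3.84658625  6.5933984 ] [554.33804615 181.19648097 315.45488743]
10.075 (np.float64(5.426972196596786), np.float64(-0.044999999999999485), np.int64(366)) [-5.53168429  3.55991587  7.11837622] [554.33663607 181.20164142 315.46299916]
side rail x= [  0.23 504.6 ] yaw -12.967612632369558 82 156.00289892143238 319.03018752047774 291.94644840010903
```

```bash
cat > fitsw.py <<'E'
from h import *; from plan import *
T=[];A=[]
for i in range(18):
    t=r.sense()['time']; p=r.snapshot("side"); s=r.sense(); T.append(s['time']-.05);A.append(ang(p,s)[1])
T=np.array(T);A=np.array(A);w0=2*np.pi/.93; tn=s['time']
M=np.c_[np.ones(len(T)),np.cos(w0*(T-tn)),np.sin(w0*(T-tn))]
c,*_=np.linalg.lstsq(M,A,rcond=None); print("now",tn,"bias",c[0],"th",c[1],"om",c[2]*w0,"amp",np.hypot(*c[1:]),"rms",(M@c-A).std(),s['tool_pos'],s['ft_force'])
rows,o=plan(0.0,c[1],c[2]*w0,n=6,w=.002); print(rows,o[-1]); rr=np.round(rows,4);
E
sed -i 's/np.round(full(s.x),3)/np.round(full(s.x),4)/' plan.py
python3 fitsw.py
```

```text
now 11.025 bias -0.0267455002998671 th -0.01834228951274755 om 0.06738442251776389 amp 0.020878629212673444 rms 0.0016337414353446618 [554.34429616 181.18297364 315.4426751 ] [-5.94479343  4.94106737  7.38445198]
[-0.0016 -0.0017 -0.      0.0016  0.0015  0.    ] [-3.96154972e-10 -3.91492856e-08  4.21055212e-07  5.47080961e-08]
```

```bash
python3 -m jog '[0,0.0016,0,0,0,0, 0,0.0017,0,0,0,0, 0,0,0,0,0,0, 0,-0.0016,0,0,0,0, 0,-0.0015,0,0,0,0, 0,0,0,0,0,0]'; python3 fitsw.py
python3 - <<'E'
from h import *
p=r.snapshot("side"); q=r.snapshot("top")
a=p["pixels"][120:290,170:310,::-1];b=q["pixels"][130:240,160:300,::-1]
cv2.imwrite("pics/f.png",np.hstack([cv2.resize(a,(480,583))[:500],cv2.resize(b,(318,250))]) if 0 else cv2.resize(a,(480,583)))
cv2.imwrite("pics/ft.png",cv2.resize(b,(700,550)))
E
```

```text
time: 11.78
tool_pos: [554.4, 180.8, 315.4]
tcp_rot: [-179.9, 0.1, 2.2]
ft_force: [-5.1, 3.0, 6.7]
finger_gap: 26.9
grip_force: 59.9
now 12.675 bias -0.02543248005687918 th -0.012962848874367683 om 0.00016551862879366695 amp 0.012962872025331633 rms 0.002256276584802642 [554.37833543 180.74415734 315.4669185 ] [-5.20308384  2.84725994  7.84119604]
[-0.0012 -0.0016 -0.0008  0.0002  0.0005  0.    ] [-1.38213636e-10 -2.64420095e-08  2.06641378e-07  1.90560194e-08]
```

View pics/f.png

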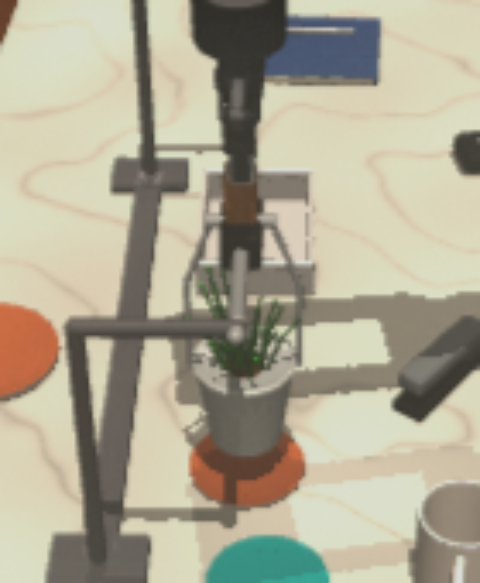

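View pics/ft.png

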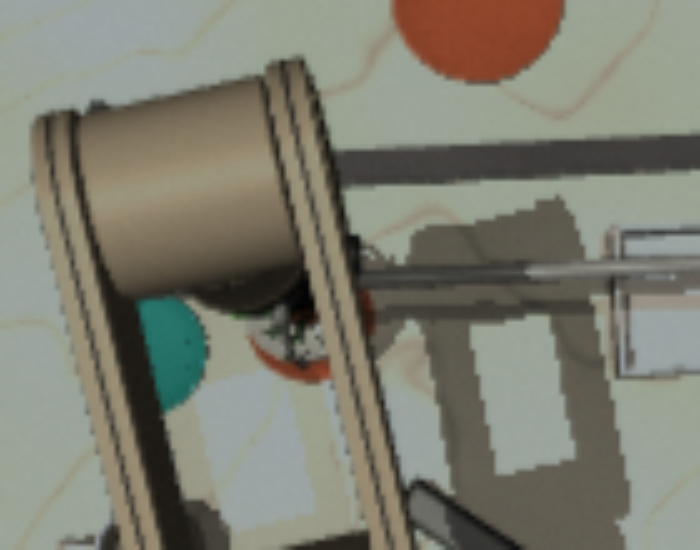

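```bash
python3 -c "
from plan import *
print(r.sense()['time']) if 0 else None
print(plan(0.0,-.0101,.055,n=6,w=.002)[0])"
```

```text
[-0.0008 -0.0008  0.0003  0.0013  0.0011  0.    ]
```

```bash
python3 -m jog '[0,0.0012,0,0,0,0, 0,0.0012,0,0,0,0, 0,-0.0004,0,0,0,0, 0,-0.0018,0,0,0,0, 0,-0.0016,0,0,0,0, 0,0,0,0,0,0]'|head -2; python3 fitsw.py
```

```text
time: 13.52
tool_pos: [554.4, 180.8, 315.4]
now 14.425 bias -0.026030182347593432 th -0.005821369007303315 om 0.007947637992333495 amp 0.005939037443861543 rms 0.0024277302889867095 [554.36940984 180.78734915 315.47471822] [-5.48635533  2.02168417  8.33035025]
[-0.0005 -0.0006 -0.0002  0.0003  0.0003  0.    ] [-8.55941263e-11 -1.20762477e-08  1.07885331e-07  1.18115861e-08]
```

Run:
```python
from h import *
np.set_printoptions(suppress=True,precision=1)
p=r.snapshot("side"); P=w(p,np.ones((384,512),bool)); d=P-[555.5,180.8,0]
ok=(abs(d[:,1])<60)
for n,a,b,xl in (("body",272,300,14),("grip",305,318,10),("body+",300,306,14)):
    m=ok&(d[:,2]>a)&(d[:,2]<b)&(abs(d[:,0])<xl); y=d[m,1]; print(n,m.sum(),np.percentile(y,[5,25,50,75,95]))
# pot rim cloud symmetric in its frame
m=ok&(abs(d[:,0])<50)&(abs(d[:,2]-146)<12)
print("rim",m.sum(),np.percentile(d[m,1],[0,2,50,98,100]),np.percentile(d[m,0],[2,98]))
q=d[m]; print(np.histogram(q[:,1],np.arange(-60,65,10))[0])
```

```text
body 90 [-6.1 26.4 28.4 40.9 57.5]
grip 35 [ 7.8 11.7 13.1 16.6 27.4]
body+ 49 [-19.1  11.2  18.7  24.9  29.2]
rim 353 [-49.9 -39.9   8.4  43.1  46.2] [-43.1  46.8]
[ 0  7 15 24 31 46 66 58 44 40 22  0]
```

The side camera reads about 1.7 mm low, so the target is about 182.5. I'll shift the carriage +1.6 mm slowly over one swing period, then hold.

```bash
python3 -m jog '[0,-0.0002,0,0,0,0, 0,-0.0004,0,0,0,0, 0,-0.0006,0,0,0,0, 0,-0.0008,0,0,0,0, 0,-0.001,0,0,0,0, 0,-0.0012,0,0,0,0, 0,-0.0014,0,0,0,0, 0,-0.0016,0,0,0,0]'|head -2; python3 fitsw.py
for i in 1 2 3; do python3 -m jog '[0,0,0,0,0,0, 0,0,0,0,0,0, 0,0,0,0,0,0, 0,0,0,0,0,0, 0,0,0,0,0,0, 0,0,0,0,0,0, 0,0,0,0,0,0, 0,0,0,0,0,0]' |head -2;done; python3 fitsw.py
```

```text
time: 15.48
tool_pos: [554.4, 180.9, 315.4]
now 16.375 bias -0.025997520470421632 th -0.004591480512925836 om 0.03298741836221644 amp 0.00670235069261059 rms 0.0018211110446537395 [554.3509303  180.89233824 315.44898246] [-5.90592804 -4.60265408  8.46033801]
[-0.0004 -0.0003  0.0003  0.0007  0.0006  0.    ] [-1.47326365e-10 -1.02101081e-08  1.36279059e-07  2.03559584e-08]
time: 17.38
tool_pos: [554.3, 180.9, 315.4]
time: 18.38
tool_pos: [554.4, 180.9, 315.4]
time: 19.38
tool_pos: [554.4, 180.9, 315.5]
now 20.275 bias -0.02599064339035794 th 0.003936587008661259 om 0.03248165685771099 amp 0.006213783959963585 rms 0.002064220105119663 [554.35334093 180.89456336 315.45708239] [-6.18900847 -4.15443953  8.32088156]
[0.0004 0.0007 0.0008 0.0006 0.0002 0.    ] [-5.52015773e-11  7.19614402e-09 -4.35700382e-10  7.65384842e-09]
```

Steady for over 5 s, with amplitude about 0.006 rad. Static friction holds the last 1.6 mm, which is harmless. Releasing now.

```bash
python3 -m jog '[0,0,0,0,0,0, 0,0,0,0,0,0, 0,0,0,0,0,0, 0,0,0,0,0,0, 0,0,0,0,0,0]' 1
python3 -m jog '[0,0,-0.01,0,0,0, 0,0,-0.03,0,0,0, 0,0,-0.06,0,0,0, 0,0,-0.09,0,0,0, 0,0,-0.12,0,0,0, -0.03,0,-0.13,0,0,0, -0.08,0,-0.13,0,0,0, -0.13,0,-0.13,0,0,0]'
python3 -m jog '[-0.03,0,0,0,0,0, -0.04,0,0,0,0,0, -0.04,0,0,0,0,0]' | head -2
python3 - <<'E'
from h import *
T=[];A=[]
r_s={"tool_pos":np.array([554.4,181.5,0])}
for i in range(18):
    p=r.snapshot("side"); T.append(r.sense()['time']-.05);A.append(ang(p,r_s)[1])
T=np.array(T);w0=2*np.pi/.93;M=np.c_[np.ones(18),np.cos(w0*T),np.sin(w0*T)]
c=np.linalg.lstsq(M,np.array(A),rcond=None)[0];print(T[-1],c[0],np.hypot(*c[1:]),r.sense()['ft_force'])
P=w(p,np.ones((384,512),bool)); d=P-[555.5,181.5,0]
for n,a,b,xl in (("body",272,300,14),("grip",305,345,10)):
    m=(abs(d[:,1])<60)&(d[:,2]>a)&(d[:,2]<b)&(abs(d[:,0])<xl); print(n,m.sum(),np.percentile(d[m,1],[25,50,75]))
q=r.snapshot("top"); 
cv2.imwrite("pics/end.png",np.hstack([cv2.resize(p["pixels"][110:270,170:330,::-1],(400,400)),cv2.resize(q["pixels"][120:280,150:310,::-1],(400,400))]))
E
```

```text
time: 20.9
tool_pos: [555.5, 181.0, 314.9]
tcp_rot: [-180.0, 0.0, 2.1]
ft_force: [0.5, 0.4, 0.0]
finger_gap: 85.3
grip_force: 0.0
time: 21.9
tool_pos: [424.4, 176.1, 445.9]
tcp_rot: [-180.0, -0.1, 2.1]
ft_force: [-0.1, -0.4, 1.7]
finger_gap: 85.5
grip_force: 0.0
time: 22.28
tool_pos: [385.8, 174.8, 445.7]
23.125 -0.029773849324355308 0.006767919713898092 [1.16766709 0.93907915 0.51878022]
body 89 [25.92001705 29.31374257 40.99504981]
grip 87 [10.17996208 11.6930191  13.77476832]
```

View pics/end.png

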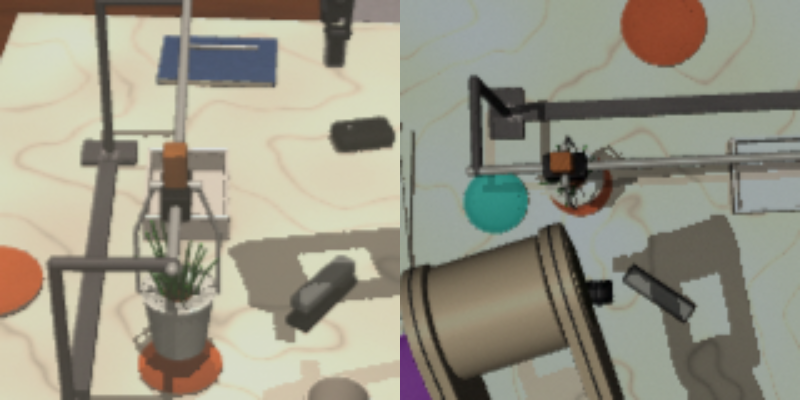

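The pot hangs over the terracotta saucer (side crop 180,365; top crop 580,195). The arm is clear and the swing is about 1.5 mm at the pot, so I'm handing in.

```bash
python3 -c "
from bench import r
print(r.hand_in())"
```

```text
the job is handed in; nothing more can be done
None
```

I handed the job in with the spout out of the tray and the pot hanging over the small terracotta saucer. By my measurements it was within about 2 mm of centre and swinging about 1.5 mm, after more than 5 s held steady, and the gripper was released and clear; the hand-in returned no verdict.

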